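# Check a drilled bore with the hand probe

### The arm

A 6-joint arm with a two-finger parallel gripper is mounted at the origin on the work surface. World frame = base frame: x ahead of the robot, y to its left, z up, the work surface at z = 0. Lengths are in m, angles in degrees, forces in N, time in s.
With the tool pointing down it reaches from about 0.3 to 0.75 m from the base axis. Payload 8.5 kg.
Tool frame: the origin (TCP) lies between the finger pads; the fingertips stand 19 mm ahead of it and the grasp point (between the pads) is the TCP; z points along the fingers, y is the direction in which the jaws open and shut (so a half turn about z gives the same grasp; the last joint's range is limited). The gripper opens to 85 mm and grips with 20 to 120 N. Pads are 22 mm wide; open, the fingers measure 114 mm over their backs; the gripper's body (76 mm by 85 mm) begins 54 mm behind the grasp point. The pads swing forward as they close: fully open they stand 13 mm farther back than shut.
Start: joints at [60.373, 21.807, 74.336, -0, 83.858, -12.336], TCP at [0.163, 0.525, 0.222] pointing down, gripper open.
Joint ranges: [-178.18, 178.18], [-50.72, 133.34], [12.68, 142.11], [-81.47, 261.47], [9.98, 163.14], [-165.26, 165.26]. Speed limits (degrees/s): [136.94, 136.94, 180, 180, 180, 180].

### API

Orientations are given as a 3x3 rotation matrix whose columns are the frame's x, y, z axes.
In Python, from rig import env gives the robot as it stands.
- The arm moves only by the shell command python3 -m pendant 'ROWS' [OPENING] [FORCE]. ROWS is JSON, a list of rows, each a list of 2 entries, a list of its own where there are three numbers: the shift along the tool's x, y, z scaled (see below), then the turn, a rotation vector about the tool's x, y, z scaled (see below). A call has 1 to 20 rows; each row shifts and turns the commanded pose from where the row before left it, along the tool's axes as they then stand; what a row does not reach is not made up. The controller multiplies each number of a shift by 0.1 m and each number of a turn by pi/2 rad. A row lasts 1/8 s, in which the tool goes at most 62.5 mm and 10.7 degrees, less where a joint would pass 70% of its speed; a pose out of reach is approached as far as the arm can. A call with a number of a shift or a turn outside -1 to 1 is refused whole. A call with a gripper value outside its range is refused whole. OPENING is the gripper command: -1 is shut, 1 is fully open, values between are in proportion, set as the call begins (- or left out, the last holds). The fingers move at their own pace and stop on an object; FORCE is the grip in N (left out, the last holds). Time passes only in rows, so rows that do not move let the fingers close. It gives the time, the measured TCP pose, the force and the opening at its end, in the units of the state.
- env.observe(): the state, without advancing time (a new reading comes with each control period).
- env.get_image(name): name is "scene" or "top" or "wrist"; returns a dict with "image" (480x640x3 uint8, red, green, blue), "K" (3x3 intrinsics, pixels), "R" (3x3) and "t" (3): a world point X has camera coordinates R X + t. Camera axes: x right, y down, z forward; pixel columns grow to the right and rows downward; lengths in m; the calibration is good to about 2 mm. A picture is of the moment at which its call begins. There is no depth.
- env.close_job(): hands the job in, once; it reports no verdict.
The state is a dict: "time_s": time; "q": joint angles; "qvel": joint speeds; "joint_efforts": joint torques, N m; "position": TCP position; "tool_rot": TCP orientation; "ft_force": force on the tool from outside, world axes, zero at the start; "wrist_torque": the same for the moment, N m; "grip_width": finger opening in m.
Only numpy, scipy, OpenCV 4.12 (cv2) and the standard library are available. Lean on these libraries where they do the work, as an engineer would, in place of code of your own. Each camera call takes 0.05 s, during which the arm holds its last target.

### The job

On the gauge readout press the round key (power) all the way down and let it up, then the square key (zero) in the same way, leaving the narrow bar key alone. Then lift the wooden-handled probe out of its stand and lower its steel stem, upright, from above into the guide hole of the jig, never touching the jig with it, until the dark ring round the stem (40 mm above the tip) is level with the top of the guide plate. Finish still holding the probe there, still and centred in the hole, and leave the rest of the bench undisturbed.

Things in the scene. Friction and masses are not known exactly. Their poses are not given: they have to be found in the camera images.
- key_round_top (a point): centre of the top face of the round key (28 mm across). The three keys, white caps on black bezels 42 mm square, stand in a row 60 mm apart on the black readout box (110 x 220 mm, 30 mm high); which place holds which key varies. Top faces 45 mm above the bench, 9 mm above the bezels
- key_square_top (a point): centre of the top face of the square key (24 x 24 mm), same height
- key_bar_top (a point): centre of the top face of the narrow bar key (34 x 11 mm), same height; not to be pressed
- key_round (a joint): travel of the round key in m: 0 up, 0.006 fully down; spring, about 1.5 N to start and 5 N fully down; counts as pressed beyond 0.004 for a tenth of a second
- key_square (a joint): travel of the square key, as for the round key
- key_bar (a joint): travel of the bar key, as for the round key
- probe_handle (a point): centre of the probe's wooden handle, a square prism 26 x 26 mm and 50 mm tall, its flat sides facing the point's x and y; z points up along the probe. A steel stem, 10 mm thick and 100 mm long, hangs below it: the tip is 125 mm below this point. 100 to 210 g. It starts upright in its stand, handle from 110 to 160 mm above the bench
- probe_tip (a point): centre of the flat lower end of the probe's stem, on its axis; it starts 10 mm above the bench in the stand. A thin dark ring goes round the stem 40 mm above the tip
- probe: the whole probe; origin at the tip, z up along the stem
- stand: dark wooden block 70 x 70 mm, 60 mm high, fixed, with an upright blind hole 12 mm wide and 50 mm deep in which the stem stands; origin under its centre
- guide_hole (a point): centre of the guide hole at the top face of the jig's aluminium guide plate, 80 mm above the bench; z up. The hole is round, 28 mm across; the plate is 110 x 110 mm, 12 mm thick, and 13 mm below it a pine blank has a coaxial 30 mm bore, 45 mm deep, down to the jig's base 10 mm above the bench
- jig: the whole bore-checking jig, fixed to the bench: base 130 x 130 mm, blank, four steel pillars and guide plate, 83 mm high in all; origin under its centre
- sanding_block: cork sanding block 90 x 36 x 30 mm lying between readout and stand; origin under its centre, long side along its x
- offcut: pine offcut 25 x 160 x 25 mm, long side along its y, towards the far side of the bench; origin under its centre
- mallet: hammer about 250 mm long lying flat on the far side of the bench, handle towards its -x
- glue: white glue bottle 60 mm across, 160 mm tall, standing at the far right; origin under its centre
- pencil_mug: white mug 76 mm across, 90 mm tall, at the far left; origin under its centre

How it is judged:
By the outcome, as a careful person would: the job done as asked, in the order asked, and still so for the second after the job is handed in, while the arm keeps its last pose, push and grip.
It also fails if it takes over 62 s, if anything falls off the work surface, if the arm or the gripper's body presses on something with over 40 N, if the wrist force passes 120 N, or if a joint passes its speed limit or range.

## Working session

There is one attempt and no reset: what is moved stays moved. The work goes in short steps, Python scripts to look and compute and a shell command to move; the robot and the scene stay as the last step left them, time stands still between calls to the robot, and variables do not carry over. Pictures are saved under pics/ and viewed, and the job is handed in when it is done.

```bash
ls; mkdir -p pics; python3 - <<'E'
from rig import env
import cv2
o=env.observe(); print(o)
for n in ("scene","top","wrist"):
    d=env.get_image(n); cv2.imwrite(f"pics/{n}0.png",d["image"][:,:,::-1]); print(n,d["K"],d["R"],d["t"])
E
```

```text
pics
{'time_s': 0.0, 'q': array([ 6.03709232e+01,  2.18410095e+01,  7.43857477e+01, -8.61609982e-04,
        8.38566741e+01, -1.23351248e+01]), 'qvel': array([ 0.00614829,  0.0570642 , -0.00154027, -0.0290813 ,  0.06932191,
       -0.00832645]), 'joint_efforts': array([ 1.68445913e-03, -4.48470998e+01, -2.31280875e+01, -9.07395247e-05,
        4.79513401e-03, -1.31674221e-05]), 'position': array([0.16334562, 0.52486273, 0.22170575]), 'tool_rot': array([[-9.54792561e-01,  2.97272039e-01, -7.06899321e-04],
       [ 2.97272732e-01,  9.54791759e-01, -1.27314167e-03],
       [ 2.96472226e-04, -1.42572809e-03, -9.99998940e-01]]), 'ft_force': array([-0.28737713,  0.09552941,  0.28302574]), 'wrist_torque': array([ 0.0337561 , -0.01851847,  0.00813454]), 'grip_width': 0.08556809255541073}
scene [[570.98000525   0.         327.29193833]
 [  0.         570.98000525 240.98934178]
 [  0.           0.           1.        ]] [[ 0.48344605  0.87533477  0.00830373]
 [ 0.60668245 -0.32820138 -0.72403056]
 [-0.63104383  0.35506744 -0.68971791]] [-0.32731691 -0.26693981  1.58699449]
top [[485.87485438   0.         329.21407165]
 [  0.         485.87485438 234.54658012]
 [  0.           0.           1.        ]] [[ 0.02035599 -0.99968806 -0.01447096]
 [-0.98403054 -0.01747298 -0.17714002]
 [ 0.17683191  0.01784573 -0.98407927]] [0.02883735 0.60739662 1.16629922]
wrist [[342.98654042   0.         317.64258642]
 [  0.         342.98654042 240.43290814]
 [  0.           0.           1.        ]] [[ 2.98837339e-01  9.54304055e-01 -1.24721976e-04]
 [ 9.11561387e-01 -2.85413925e-01  2.95964068e-01]
 [ 2.82404113e-01 -8.85588063e-02 -9.55199066e-01]] [-0.55042715 -0.03589578  0.37905495]
```

View pics/scene0.png

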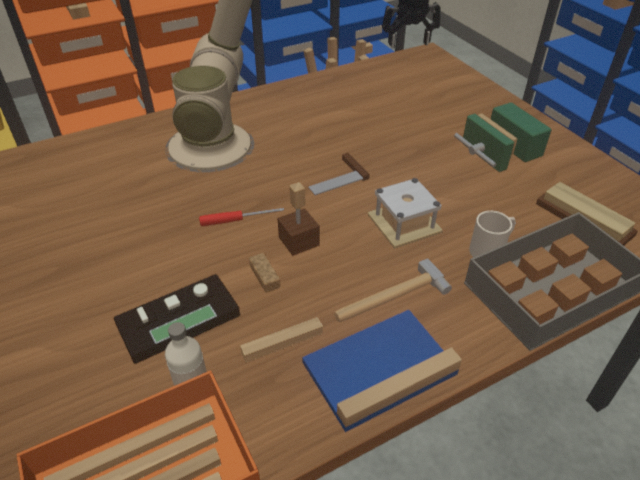

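View pics/top0.png

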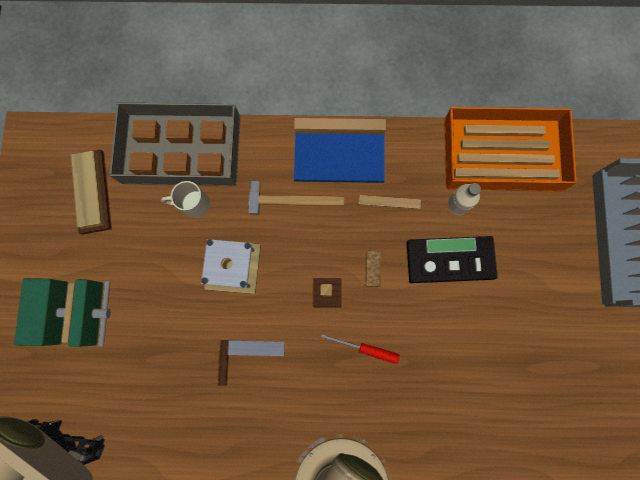

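View pics/wrist0.png

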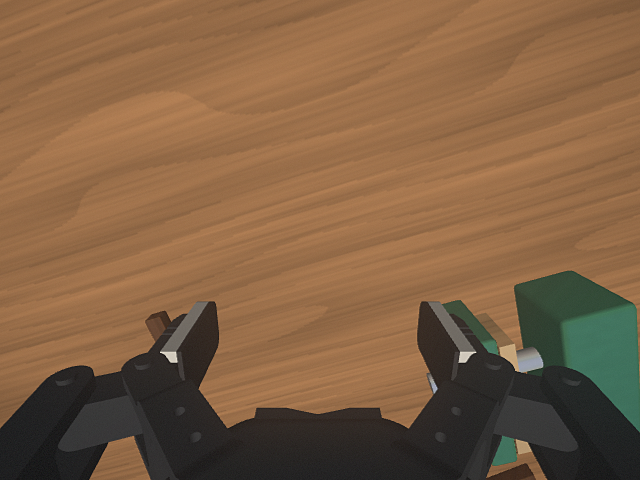

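The top view shows the round key near (430,267), square near (454,266) and bar near (478,265). The probe handle is near (326,290) and the jig hole near (227,264). Next I'll zoom in to measure.

```bash
cat > h.py <<'E'
import numpy as np, cv2
def ray(d,u,v,z):
    K,R,t=(np.asarray(d[k]) for k in "KRt")
    r=R.T@np.linalg.inv(K)@np.array([u,v,1.]); c=-R.T@t
    return c+r*(z-c[2])/r[2]
def proj(d,X):
    p=d["K"]@(np.asarray(d["R"])@np.asarray(X)+d["t"]); return p[:2]/p[2]
def tri(obs):
    A=np.zeros((3,3));b=np.zeros(3)
    for d,u,v in obs:
        K,R,t=(np.asarray(d[k]) for k in "KRt")
        r=R.T@np.linalg.inv(K)@np.array([u,v,1.]);r/=np.linalg.norm(r);c=-R.T@t
        P=np.eye(3)-np.outer(r,r);A+=P;b+=P@c
    return np.linalg.solve(A,b)
def crop(d,x0,y0,w,h,s,fn):
    im=d["image"][y0:y0+h,x0:x0+w,::-1]
    cv2.imwrite(fn,cv2.resize(im,None,fx=s,fy=s,interpolation=cv2.INTER_CUBIC))
E
python3 - <<'E'
from rig import env
import cv2,numpy as np,pickle
from h import *
D={n:env.get_image(n) for n in("top","scene")}
pickle.dump(D,open("d0.pkl","wb"))
t,s=D["top"],D["scene"]
def c(d,x0,y0,w,h,S):
    return cv2.resize(np.ascontiguousarray(d["image"][y0:y0+h,x0:x0+w,::-1]),None,fx=S,fy=S,interpolation=cv2.INTER_CUBIC)
a=np.vstack([np.hstack([c(t,400,230,100,60,4),c(t,300,260,60,60,4)]),np.hstack([c(t,195,230,75,75,4),c(s,270,175,85,75,4)])])
cv2.imwrite("pics/z1.png",a)
b=np.hstack([c(s,110,270,130,90,3),c(s,365,170,80,90,3)])
cv2.imwrite("pics/z2.png",b)
for n,u,v,z in[("round",430,267,.045),("sq",454,266,.045),("bar",478,265,.045),("handle",326,290,.16),("hole",227,264,.08)]:
    print(n,ray(t,u,v,z))
E
```

```text
round [ 0.53065448 -0.21249803  0.045     ]
sq [ 0.53427767 -0.27220404  0.045     ]
bar [ 0.53789833 -0.33186821  0.045     ]
handle [0.46112929 0.04314023 0.16      ]
hole [0.52471131 0.28784455 0.08      ]
```

View pics/z1.png

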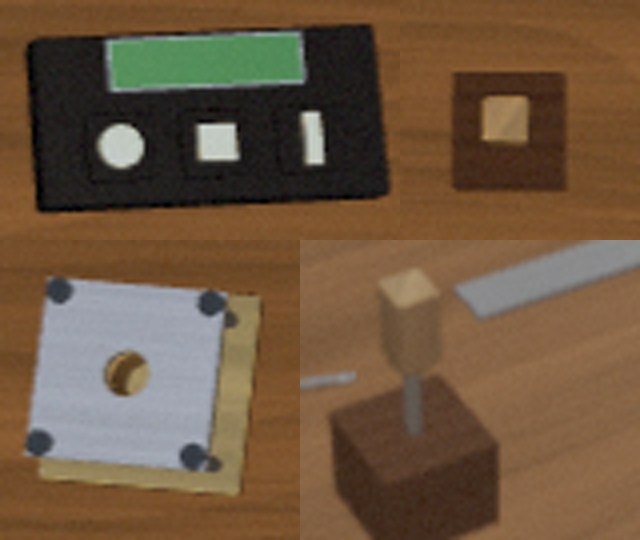

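View pics/z2.png

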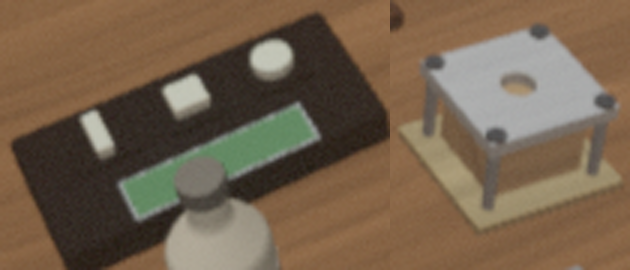

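```bash
python3 -m pendant '[[[0,0,0],[0,0,-0.096]],[[0,0,0],[0,0,-0.096]],[[-0.1,-0.2,0],[0,0,0]],[[-0.17,-0.33,0],[0,0,0]],[[-0.23,-0.46,0],[0,0,0]],[[-0.23,-0.46,0],[0,0,0]],[[-0.23,-0.46,0],[0,0,0]],[[-0.23,-0.46,0],[0,0,0]],[[-0.23,-0.46,0],[0,0,0]],[[-0.23,-0.46,0],[0,0,0]],[[-0.23,-0.46,0],[0,0,0]],[[-0.23,-0.46,0],[0,0,0]],[[-0.23,-0.46,0],[0,0,0]],[[-0.23,-0.46,0],[0,0,0]],[[-0.23,-0.46,0],[0,0,0]],[[-0.23,-0.46,0],[0,0,0]],[[-0.2,-0.4,0],[0,0,0]],[[-0.1,-0.2,0.2],[0,0,0]],[[0,0,0.2],[0,0,0]],[[0,0,0],[0,0,0]]]' -1 40
python3 - <<'E'
from rig import env
from h import *
o=env.observe(); print(o["position"],o["tool_rot"],o["ft_force"])
d=env.get_image("wrist"); crop(d,0,0,640,480,1,"pics/w1.png")
for X in([.5307,-.2125,.045],[.5343,-.2722,.045],[.5379,-.3319,.045]): print(proj(d,X))
E
```

```text
time_s: 2.75
position: [0.4957, -0.1398, 0.1812]
tool_rot: [[-1.0, 0.001, -0.003], [0.001, 1.0, 0.002], [0.003, 0.002, -1.0]]
ft_force: [0.5, 0.3, 0.5]
grip_width: -0.0001
[ 0.49571226 -0.1397818   0.1811515 ] [[-9.99995725e-01  5.80627408e-04 -2.86573329e-03]
 [ 5.75999923e-04  9.99998529e-01  1.61532617e-03]
 [ 2.86666697e-03  1.61366860e-03 -9.99994589e-01]] [0.47128642 0.32060596 0.46556059]
[234.90619574 265.18993463]
[168.68966555 269.14357774]
[102.87613646 273.07315855]
```

View pics/w1.png

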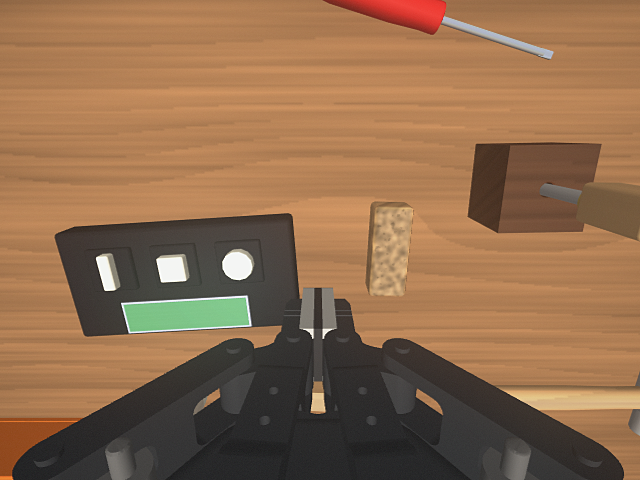

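The wrist view shows the round key at (237,264), the square at (172,268) and the bar at (108,272). That agrees with the top view to about 1 mm.

```bash
python3 -m pendant '[[[-0.09,-0.18,0.2],[0,0,0]],[[-0.09,-0.19,0.2],[0,0,0]],[[-0.09,-0.18,0.2],[0,0,0]],[[-0.08,-0.18,0.2],[0,0,0]],[[0,0,0.16],[0,0,0]],[[0,0,0],[0,0,0]],[[0,0,0],[0,0,0]]]' -1 40
python3 - <<'E'
from rig import env
from h import *
o=env.observe(); print(o["position"],o["ft_force"])
d=env.get_image("wrist"); crop(d,0,0,640,480,1,"pics/w2.png")
E
```

```text
time_s: 3.68
position: [0.5319, -0.2129, 0.0877]
tool_rot: [[-1.0, -0.0, 0.002], [-0.0, 1.0, -0.001], [-0.002, -0.001, -1.0]]
ft_force: [-0.9, -0.3, 0.2]
grip_width: -0.0002
[ 0.53186073 -0.21292369  0.08765199] [-0.888005   -0.32769276  0.16635797]
```

View pics/w2.png

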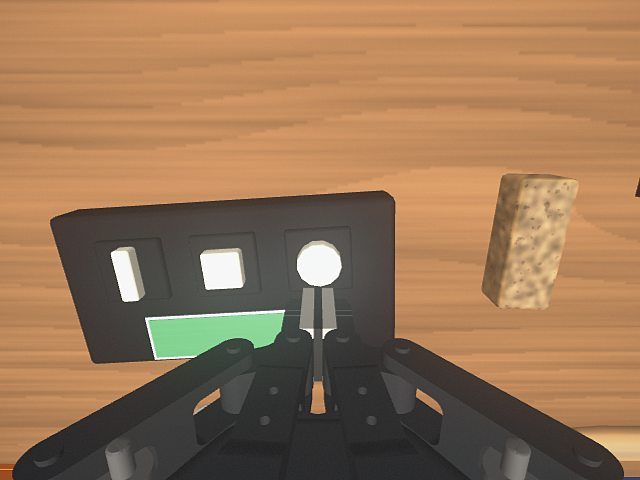

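```bash
python3 -m pendant '[[[0.01,0,0.1],[0,0,0]],[[0,0,0.1],[0,0,0]],[[0,0,0.05],[0,0,0]],[[0,0,0.02],[0,0,0]],[[0,0,0],[0,0,0]],[[0,0,0],[0,0,0]]]' -1 40
```

```text
time_s: 4.47
position: [0.5305, -0.213, 0.0596]
tool_rot: [[-1.0, 0.0, 0.0], [0.0, 1.0, -0.0], [-0.0, -0.0, -1.0]]
ft_force: [-0.2, 0.1, -0.4]
grip_width: -0.0
```

```bash
python3 -m pendant '[[[0,0,0.02],[0,0,0]],[[0,0,0],[0,0,0]],[[0,0,0],[0,0,0]]]'
python3 - <<'E'
from rig import env
from h import *
o=env.observe(); print(o["position"],o["ft_force"])
d=env.get_image("wrist"); crop(d,200,180,240,180,3,"pics/w3.png")
E
```

```text
time_s: 4.85
position: [0.5303, -0.213, 0.0574]
tool_rot: [[-1.0, 0.0, 0.0], [0.0, 1.0, -0.0], [-0.0, -0.0, -1.0]]
ft_force: [-0.1, 1.0, -0.5]
grip_width: -0.0002
[ 0.5303314  -0.21296782  0.05735626] [-0.07105621  1.03131975 -0.54178032]
```

View pics/w3.png

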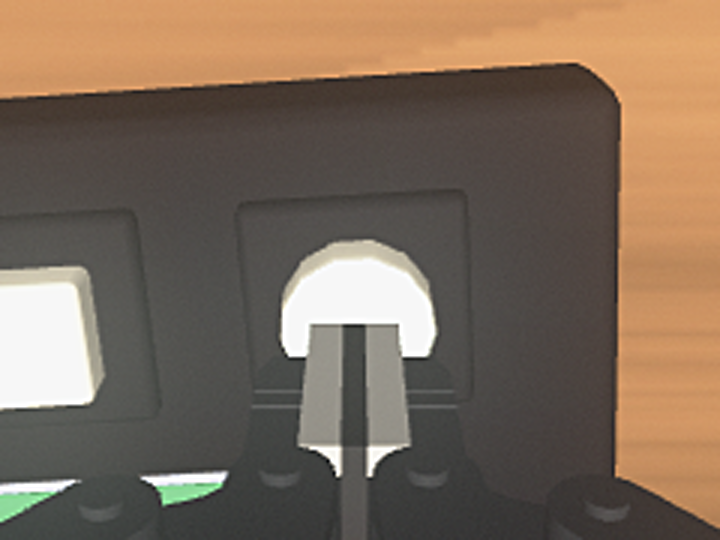

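The fingers are over the round cap with no contact yet, so I'll step down while watching the force.

```bash
python3 -m pendant '[[[0,0,0.02],[0,0,0]],[[0,0,0],[0,0,0]]]'; python3 -m pendant '[[[0,0,0.02],[0,0,0]],[[0,0,0],[0,0,0]]]'
```

```text
time_s: 5.15
position: [0.5302, -0.2129, 0.0551]
tool_rot: [[-1.0, 0.0, -0.0], [0.0, 1.0, 0.0], [0.0, 0.0, -1.0]]
ft_force: [-0.9, -0.7, 0.2]
grip_width: 0.0002
time_s: 5.4
position: [0.5302, -0.2129, 0.0532]
tool_rot: [[-1.0, 0.0, -0.0], [0.0, 1.0, 0.0], [0.0, 0.0, -1.0]]
ft_force: [1.0, -0.3, -0.5]
grip_width: 0.0001
```

```bash
python3 - <<'E'
from rig import env
from h import *
o=env.observe(); print(o["position"],o["ft_force"],o["joint_efforts"])
d=env.get_image("wrist"); crop(d,200,180,240,180,3,"pics/w4.png")
d=env.get_image("scene"); crop(d,90,220,180,140,4,"pics/s4.png")
E
```

```text
[ 0.53024635 -0.21288292  0.05315949] [ 1.00968616 -0.26784802 -0.50463352] [-4.98189984e-03 -5.02605772e+01 -1.78094012e+01 -4.09888462e-04
 -2.43494340e-02 -4.13524447e-05]
```

View pics/w4.png

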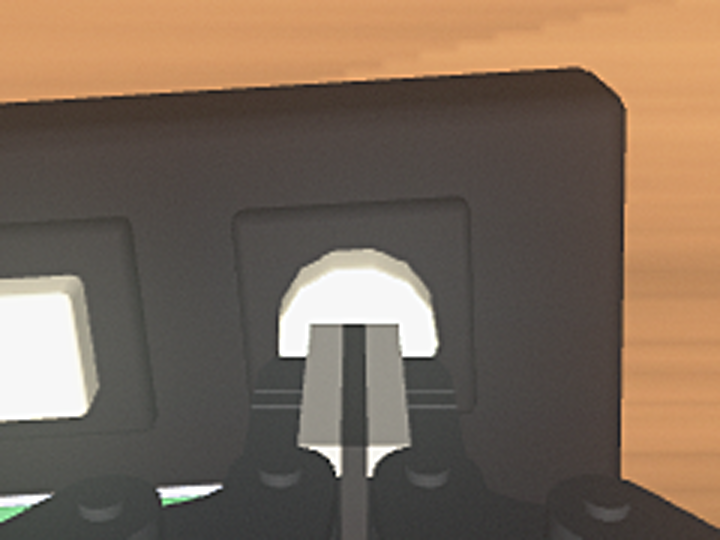

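View pics/s4.png

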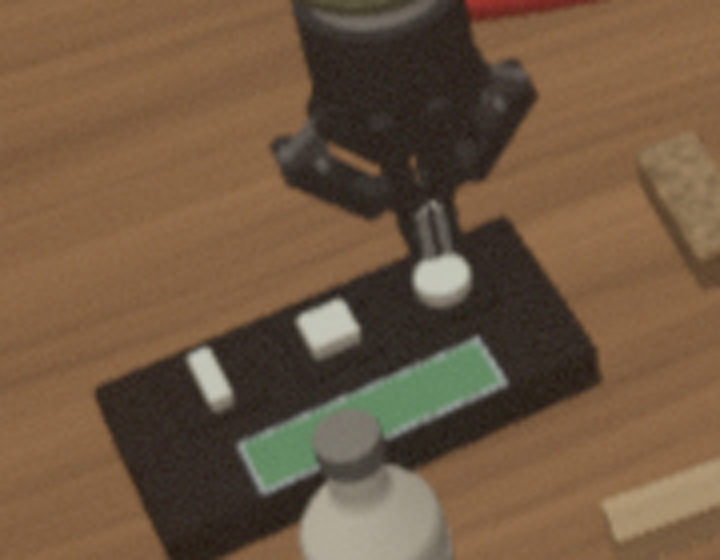

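```bash
python3 - <<'E'
from rig import env
from h import *
w=env.get_image("wrist"); s=env.get_image("scene")
p=env.observe()["position"]
for dz in(0,-.005,-.01,-.019): print(dz,proj(w,p+[0,0,dz]),proj(s,p+[0,0,dz]))
for X in([.5307,-.2125,.045],[.5447,-.2125,.045],[.5167,-.2125,.045],): print(X,proj(w,X),proj(s,X))
print(ray(s,200.5,289.5,.045), ray(w,318,280,.045))
E
```

```text
0 [315.41041182 299.19024957] [198.61151005 284.10253601]
-0.005 [315.46068692 294.5895284 ] [198.97890306 285.7803698 ]
-0.01 [315.50823842 290.23804714] [199.34408647 287.44811263]
-0.019 [315.58764124 282.97182174] [199.9959117  290.42490953]
[0.5307, -0.2125, 0.045] [316.40865641 292.27374261] [199.50688294 286.93646226]
[0.5447, -0.2125, 0.045] [316.48774429 316.69347151] [201.91333887 291.55969129]
[0.5167, -0.2125, 0.045] [316.32572132 266.66611741] [197.13725875 282.38399354]
[ 0.53816522 -0.21309774  0.045     ] [ 0.52390777 -0.21167817  0.045     ]
```

The pictures put the shut fingertips near TCP level, not 19 mm ahead of it, so I'll keep lowering until there's force.

```bash
for i in 1; do python3 -m pendant '[[[0,0,0.02],[0,0,0]],[[0,0,0],[0,0,0]]]'; done | egrep 'pos|force'; python3 -m pendant '[[[0,0,0.02],[0,0,0]],[[0,0,0],[0,0,0]]]'| egrep 'pos|force'; python3 -m pendant '[[[0,0,0.02],[0,0,0]],[[0,0,0],[0,0,0]]]'| egrep 'pos|force'
python3 - <<'E'
from rig import env
from h import *
o=env.observe(); print(o["time_s"],o["position"],o["ft_force"],o["joint_efforts"])
d=env.get_image("wrist"); crop(d,200,180,240,180,3,"pics/w5.png")
E
```

```text
position: [0.5302, -0.2129, 0.0511]
ft_force: [-0.4, 0.4, 0.2]
position: [0.5302, -0.2129, 0.0491]
ft_force: [0.6, 0.5, -0.0]
position: [0.5303, -0.2129, 0.0472]
ft_force: [-0.7, 0.2, -0.5]
6.35 [ 0.53025161 -0.21291137  0.04717169] [-0.7475157   0.18370023 -0.51948366] [-6.09152761e-03 -5.04018152e+01 -1.75659513e+01 -4.40081049e-04
 -2.43029371e-02 -4.68703911e-05]
```

View pics/w5.png

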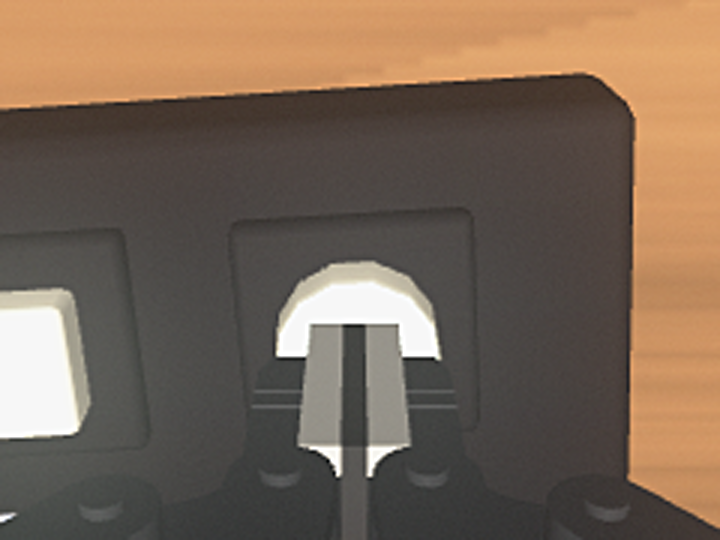

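```bash
python3 -m pendant '[[[0,0,0.02],[0,0,0]],[[0,0,0],[0,0,0]]]' | egrep 'pos|force'; python3 -m pendant '[[[0,0,0.02],[0,0,0]],[[0,0,0],[0,0,0]]]'| egrep 'pos|force'
python3 - <<'E'
from rig import env
from h import *
d=env.get_image("wrist"); crop(d,200,180,240,180,3,"pics/w6.png")
d=env.get_image("scene"); crop(d,90,220,180,140,4,"pics/s6.png")
E
```

```text
position: [0.5303, -0.2129, 0.0452]
ft_force: [-0.6, 0.3, 0.2]
position: [0.5303, -0.2129, 0.0432]
ft_force: [0.4, 0.7, 0.0]
```

View pics/w6.png

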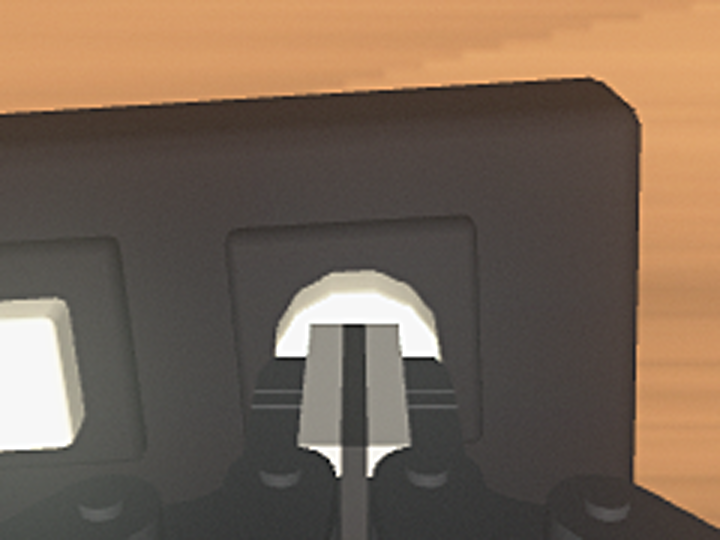

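View pics/s6.png

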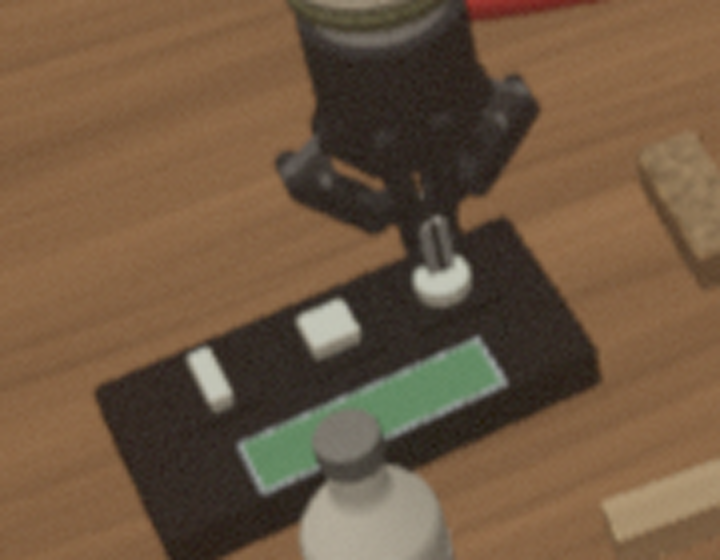

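```bash
python3 -m pendant '[[[0,0,0.02],[0,0,0]],[[0,0,0],[0,0,0]]]' | egrep 'pos|force'; python3 -m pendant '[[[0,0,0.02],[0,0,0]],[[0,0,0],[0,0,0]]]'| egrep 'pos|force'; python3 -m pendant '[[[0,0,0.02],[0,0,0]],[[0,0,0],[0,0,0]]]'| egrep 'pos|force'
```

```text
position: [0.5302, -0.2129, 0.0412]
ft_force: [-0.1, -0.3, 0.1]
position: [0.5303, -0.2129, 0.0392]
ft_force: [-0.1, 0.3, -0.0]
position: [0.5303, -0.2129, 0.0371]
ft_force: [-0.4, -0.4, 0.4]
```

```bash
python3 -m pendant '[[[0,0,0.015],[0,0,0]],[[0,0,0],[0,0,0]]]' | egrep 'pos|force'
python3 - <<'E'
from rig import env
from h import *
o=env.observe(); print(o["time_s"],o["ft_force"],o["q"])
d=env.get_image("wrist"); crop(d,200,180,240,180,3,"pics/w7.png")
d=env.get_image("scene"); crop(d,90,220,180,140,4,"pics/s7.png")
E
```

```text
position: [0.5304, -0.213, 0.0359]
ft_force: [0.5, 0.6, 1.1]
8.0 [0.45804152 0.63963424 1.10859274] [-3.37408778e+01  3.51631603e+01  8.53371051e+01 -1.27873893e-03
  5.94853491e+01 -1.23732495e+02]
```

View pics/w7.png

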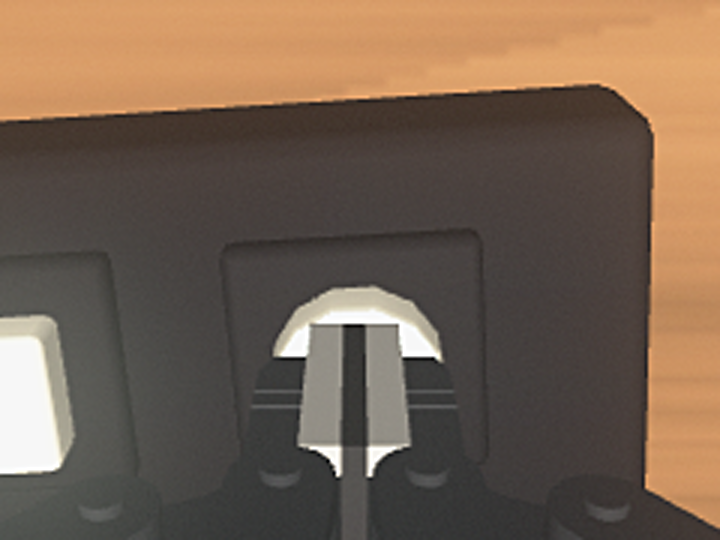

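View pics/s7.png

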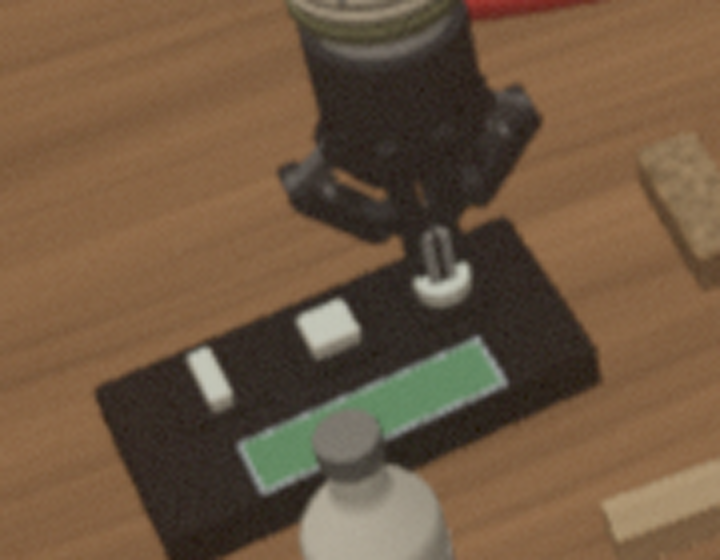

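```bash
python3 -m pendant '[[[0,0,0.015],[0,0,0]],[[0,0,0],[0,0,0]]]' | egrep 'pos|force';python3 -m pendant '[[[0,0,0.015],[0,0,0]],[[0,0,0],[0,0,0]]]' | egrep 'pos|force'
python3 - <<'E'
from rig import env
from h import *
w=env.get_image("wrist")
for X in([.5343,-.2722,.045],[.5167,-.2125,.045]): print(proj(w,X))
crop(w,0,100,640,300,1,"pics/w8.png")
E
```

```text
position: [0.5304, -0.213, 0.0344]
ft_force: [0.8, 0.3, 1.8]
position: [0.5304, -0.213, 0.0328]
ft_force: [0.3, 0.4, 2.7]
[185.44685421 319.3777236 ]
[316.31970817 283.66045156]
```

View pics/w8.png

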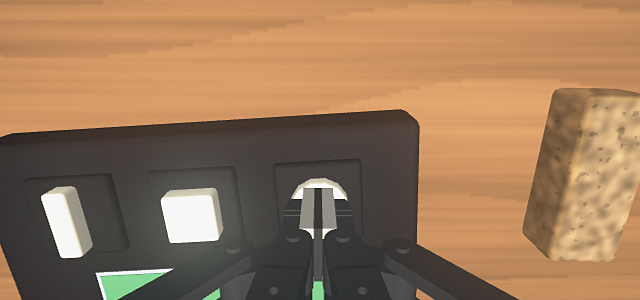

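The force is rising about 0.6 N/mm, so contact was at TCP z ≈ 0.035. Now I'll press all the way down.

```bash
python3 -m pendant '[[[0,0,0.02],[0,0,0]],[[0,0,0.02],[0,0,0]],[[0,0,0],[0,0,0]]]' | egrep 'pos|force';python3 -m pendant '[[[0,0,0.01],[0,0,0]],[[0,0,0],[0,0,0]]]' | egrep 'pos|force'
```

```text
position: [0.5304, -0.213, 0.0299]
ft_force: [-2.9, 1.7, 14.1]
position: [0.5305, -0.2131, 0.0297]
ft_force: [-5.8, 3.4, 21.6]
```

```bash
python3 -m pendant '[[[0,0,0],[0,0,0]],[[0,0,-0.05],[0,0,0]],[[0,0,-0.1],[0,0,0]],[[0,0,-0.1],[0,0,0]],[[0,0,-0.05],[0,0,0]],[[-0.02,-0.2,0],[0,0,0]],[[-0.02,-0.2,0],[0,0,0]],[[0,-0.2,0],[0,0,0]],[[0,0,0],[0,0,0]],[[0,0,0],[0,0,0]]]'
python3 - <<'E'
from rig import env
from h import *
w=env.get_image("wrist")
crop(w,0,100,640,300,1,"pics/w9.png")
E
```

```text
time_s: 10.52
position: [0.5341, -0.2728, 0.0576]
tool_rot: [[-1.0, 0.001, -0.001], [0.001, 1.0, 0.001], [0.001, 0.001, -1.0]]
ft_force: [-0.5, 0.6, 0.4]
grip_width: -0.0003
```

View pics/w9.png

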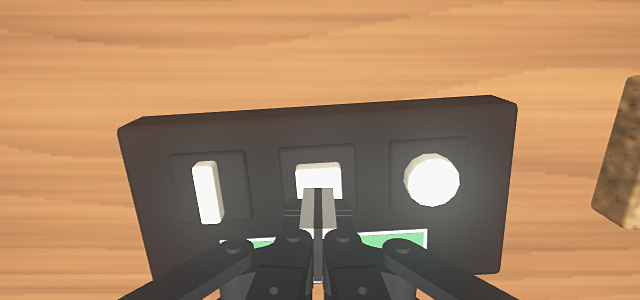

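The round key is back up at (432,280) and the tips are over the square cap.

```bash
python3 -m pendant '[[[0,0,0.1],[0,0,0]],[[0,0,0.08],[0,0,0]],[[0,0,0.05],[0,0,0]],[[0,0,0.03],[0,0,0]],[[0,0,0.02],[0,0,0]],[[0,0,0],[0,0,0]],[[0,0,0],[0,0,0]]]'|egrep 'pos|force'; python3 -m pendant '[[[0,0,0.01],[0,0,0]],[[0,0,0],[0,0,0]]]' | egrep 'pos|force'
```

```text
position: [0.5343, -0.2728, 0.0301]
ft_force: [-1.4, 2.4, 4.5]
position: [0.5343, -0.2728, 0.0299]
ft_force: [-5.0, 4.8, 12.5]
```

Square key bottomed out too. Next I'll release it and go above the probe with the gripper open.

```bash
python3 -m pendant '[[[0,0,0],[0,0,0]],[[0,0,-0.05],[0,0,0]],[[0,0,-0.2],[0,0,0]],[[0,0,-0.35],[0,0,0]],[[0,0.1,-0.4],[0,0,0]],[[0.08,0.3,-0.4],[0,0,0]],[[0.1,0.4,-0.4],[0,0,0]],[[0.1,0.4,-0.4],[0,0,0]],[[0.1,0.4,-0.3],[0,0,0]],[[0.1,0.4,-0.1],[0,0,0]],[[0.1,0.4,0],[0,0,0]],[[0.1,0.4,0],[0,0,0]],[[0.05,0.3,0],[0,0,0]],[[0,0.06,0],[0,0,0]],[[0,0,0],[0,0,0]],[[0,0,0],[0,0,0]],[[0,0,0],[0,0,0]]]' 1 40
python3 - <<'E'
from rig import env
from h import *
w=env.get_image("wrist")
crop(w,0,0,640,480,1,"pics/w10.png")
E
```

```text
time_s: 13.82
position: [0.4616, 0.0423, 0.2887]
tool_rot: [[-1.0, 0.001, -0.0], [0.001, 1.0, -0.0], [0.0, -0.0, -1.0]]
ft_force: [0.2, 0.4, -0.4]
grip_width: 0.0857
```

View pics/w10.png

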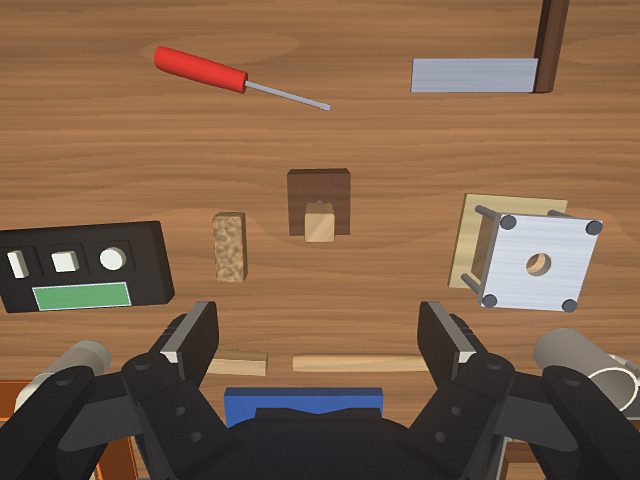

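```bash
python3 - <<'E'
from rig import env
from h import *
import numpy as np, pickle
w=env.get_image("wrist"); pickle.dump(w,open("w10.pkl","wb"))
p=env.observe()["position"]
for dz in(-.019,0,.01,.03): print(dz,proj(w,p+[0,.0425,dz]),proj(w,p+[-.011,.0425,dz]))
print("cam",-w["R"].T@w["t"])
crop(w,290,190,60,60,8,"pics/w10a.png"); crop(w,470,190,150,130,4,"pics/w10b.png")
D=pickle.load(open("d0.pkl","rb"))
crop(D["top"],310,275,30,30,16,"pics/t10.png")
E
```

```text
-0.019 [394.66859166 282.55853507] [395.99021295 263.47943769]
0 [403.09340763 298.72292297] [404.72966925 277.84881106]
0.01 [408.30863232 308.72918484] [410.15682367 286.7721131 ]
0.03 [420.90272244 332.89300739] [423.31712535 308.41021989]
cam [0.38486101 0.04355749 0.4395596 ]
```

View pics/w10a.png

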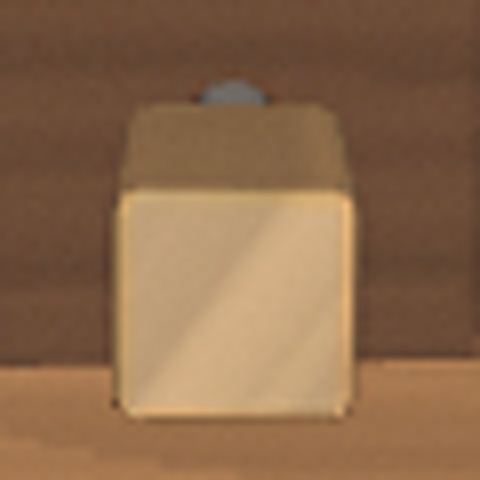

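View pics/w10b.png

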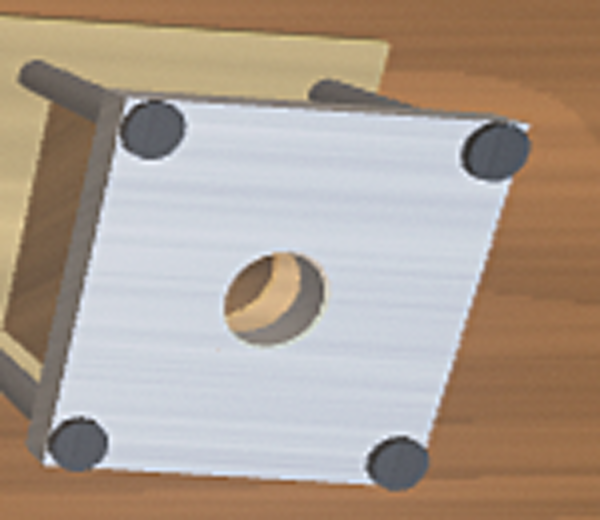

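View pics/t10.png

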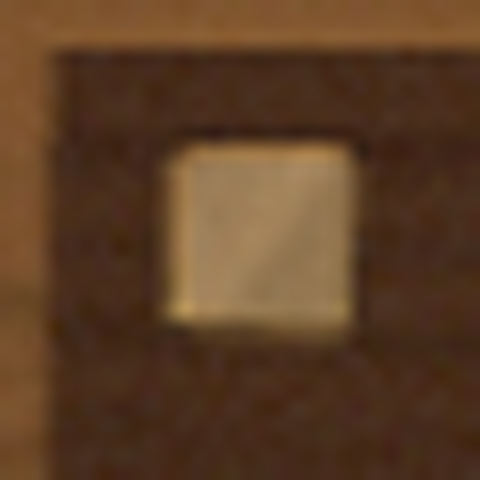

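```bash
python3 - <<'E'
from h import *
import pickle
w=pickle.load(open("w10.pkl","rb")); D=pickle.load(open("d0.pkl","rb"))
print("handle w",ray(w,319.6,227.9,.16),"top",ray(D["top"],310+259/16,275+232/16,.16))
# width check
print(ray(w,290+122/8,227.9,.16)-ray(w,290+352/8,227.9,.16), ray(w,319,190+190/8,.16)-ray(w,319,190+415/8,.16))
# hole: ellipse in w crop: x 225..325, y 253..346
print("hole w",ray(w,470+275/4,190+299/4,.08),"top",ray(D["top"],195+126/4,230+(373-240)/4,.08),"scene",ray(D["scene"],365+(518-390)/3,170+84/3,.08))
# plate posts
P=[(153,129),(496,152),(78,443),(398,463)]
Q=np.array([ray(w,470+a/4,190+b/4,.083) for a,b in P]);print(Q,Q.mean(0))
T=[(60,290),(211,303),(40,441),(193,457)]
Q=np.array([ray(D["top"],195+a/4,230+(b-240)/4,.083) for a,b in T]);print(Q,Q.mean(0))
print(tri([(w,470+275/4,190+299/4),(D["top"],195+126/4,230+133/4),(D["scene"],365+128/3,170+28)]))
E
```

```text
handle w [0.46054737 0.04530256 0.16      ] top [0.46225537 0.04274314 0.16      ]
[-7.83162689e-05 -2.42609173e-02  0.00000000e+00] [-2.45713168e-02  4.30122066e-05  0.00000000e+00]
hole w [0.52585199 0.29189946 0.08      ] top [0.52652663 0.28917476 0.08      ] scene [0.53059656 0.28912863 0.08      ]
[[0.47577844 0.2479397  0.083     ]
 [0.48245978 0.34141746 0.083     ]
 [0.56891404 0.24140628 0.083     ]
 [0.57565378 0.33503046 0.083     ]] [0.52570151 0.29144848 0.083     ]
[[0.57657898 0.33206906 0.083     ]
 [0.57019469 0.23879012 0.083     ]
 [0.48386986 0.33829282 0.083     ]
 [0.47600427 0.24496602 0.083     ]] [0.52666195 0.28852951 0.083     ]
[0.5269994  0.29152323 0.07737645]
```

The wrist view puts the handle top at (319.6,228), with the finger midline at 317.6, so I need +1.7 mm in y. Going partway down to check that.

```bash
python3 -m pendant '[[[0,0.017,0.1],[0,0,0]],[[0,0,0.3],[0,0,0]],[[0,0,0.3],[0,0,0]],[[0,0,0.3],[0,0,0]],[[0,0,0.1],[0,0,0]],[[0,0,0],[0,0,0]],[[0,0,0],[0,0,0]],[[0,0,0],[0,0,0]]]'|egrep 'pos|rot'
python3 - <<'E'
from rig import env
from h import *
w=env.get_image("wrist")
crop(w,170,150,300,225,2.6,"pics/w11.png")
d=env.get_image("scene"); crop(d,240,100,130,140,4,"pics/s11.png")
E
```

```text
position: [0.4617, 0.0447, 0.1796]
tool_rot: [[-1.0, 0.0, 0.002], [0.0, 1.0, -0.0], [-0.002, -0.0, -1.0]]
```

View pics/w11.png

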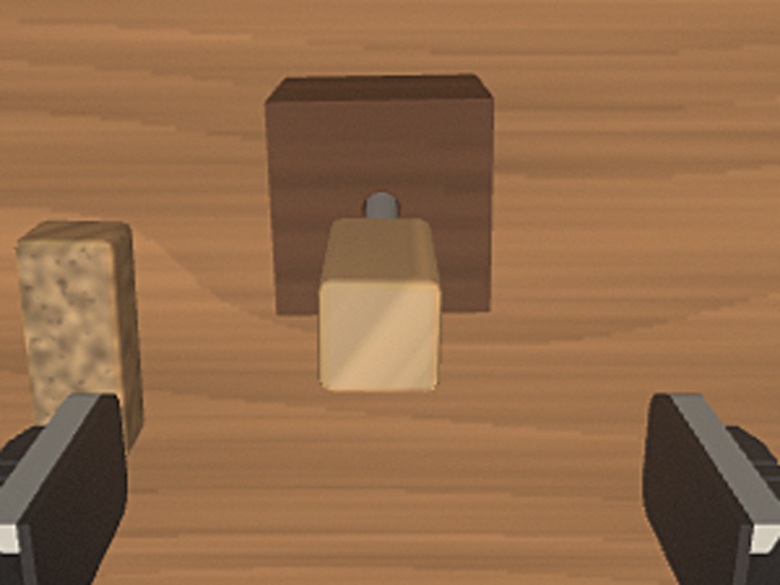

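View pics/s11.png

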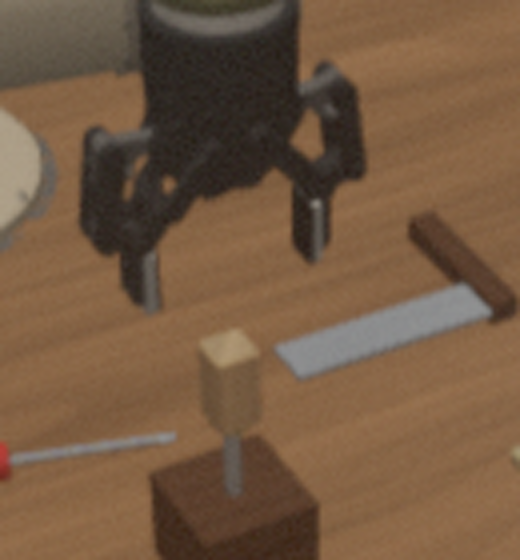

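```bash
python3 -m pendant '[[[0,-0.012,0.1],[0,0,0]],[[0,0,0.2],[0,0,0]],[[0,0,0.2],[0,0,0]],[[0,0,0.1],[0,0,0]],[[0,0,0.07],[0,0,0]],[[0,0,0],[0,0,0]],[[0,0,0],[0,0,0]],[[0,0,0],[0,0,0]]]'|egrep 'pos|rot'
python3 - <<'E'
from rig import env
from h import *
w=env.get_image("wrist")
crop(w,170,150,300,225,2.6,"pics/w12.png")
d=env.get_image("scene"); crop(d,240,100,130,140,4,"pics/s12.png")
E
```

```text
position: [0.4616, 0.0435, 0.1122]
tool_rot: [[-1.0, 0.0, 0.001], [0.0, 1.0, -0.0], [-0.001, -0.0, -1.0]]
```

View pics/w12.png

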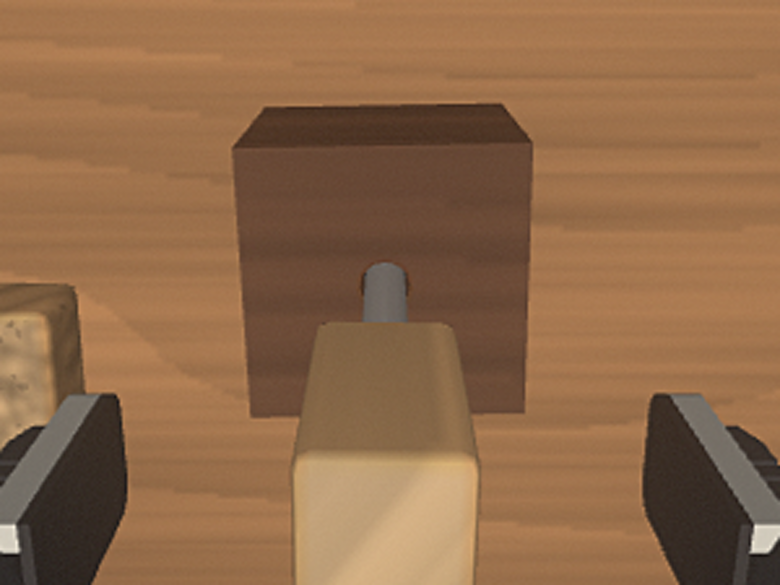

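View pics/s12.png

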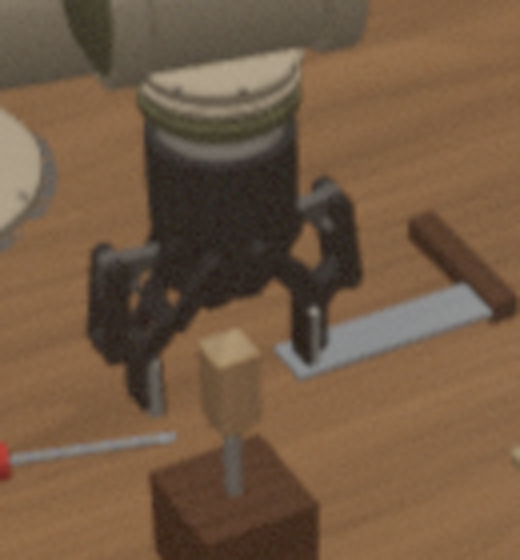

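The handle (386) sits on the finger midline (385.5), and the tips are about mid-handle. I'll go down another 5 mm and close.

```bash
python3 -m pendant '[[[0,0,0.05],[0,0,0]],[[0,0,0],[0,0,0]],[[0,0,0],[0,0,0]]]' |egrep 'pos|force';  python3 -m pendant '[[[0,0,0],[0,0,0]],[[0,0,0],[0,0,0]],[[0,0,0],[0,0,0]],[[0,0,0],[0,0,0]],[[0,0,0],[0,0,0]],[[0,0,0],[0,0,0]],[[0,0,0],[0,0,0]],[[0,0,0],[0,0,0]]]' -1 50
python3 - <<'E'
from rig import env
from h import *
w=env.get_image("wrist")
crop(w,170,150,300,225,2.6,"pics/w13.png")
d=env.get_image("scene"); crop(d,240,100,130,140,4,"pics/s13.png")
E
```

```text
position: [0.4614, 0.0436, 0.1068]
ft_force: [-0.5, -0.5, 0.3]
time_s: 17.5
position: [0.4615, 0.0435, 0.1069]
tool_rot: [[-1.0, 0.0, 0.0], [0.0, 1.0, -0.0], [-0.0, -0.0, -1.0]]
ft_force: [-0.3, -0.4, 3.9]
grip_width: 0.0255
```

View pics/w13.png

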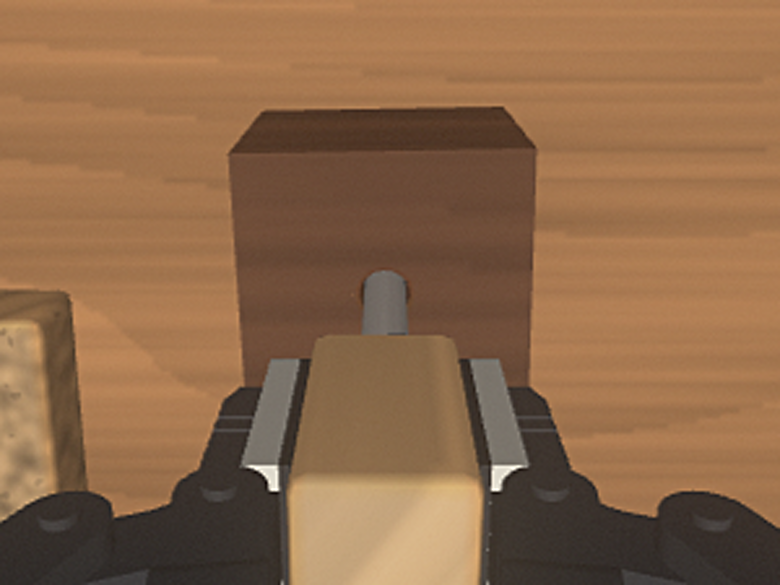

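View pics/s13.png

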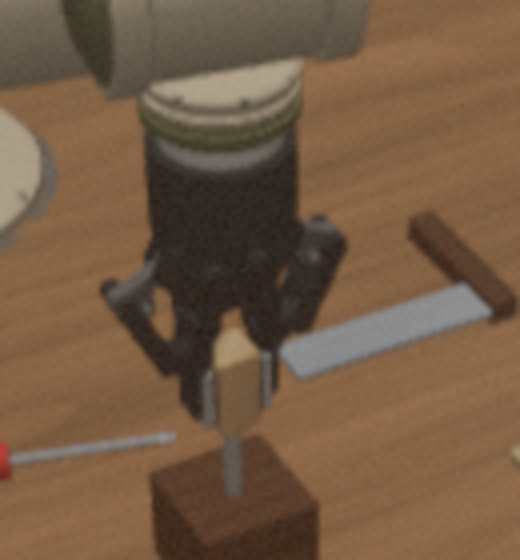

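Gripped, with the opening at 25.5 mm. Lifting straight up.

```bash
python3 -m pendant '[[[0,0,-0.03],[0,0,0]],[[0,0,-0.08],[0,0,0]],[[0,0,-0.15],[0,0,0]],[[0,0,-0.2],[0,0,0]],[[0,0,-0.2],[0,0,0]],[[0,0,-0.2],[0,0,0]],[[0,0,-0.2],[0,0,0]],[[0,0,-0.1],[0,0,0]],[[0,0,0],[0,0,0]],[[0,0,0],[0,0,0]],[[0,0,0],[0,0,0]]]'
python3 - <<'E'
from rig import env
from h import *
w=env.get_image("wrist")
crop(w,170,150,300,225,2.6,"pics/w14.png")
d=env.get_image("scene"); crop(d,240,80,130,160,3.7,"pics/s14.png")
E
```

```text
time_s: 18.98
position: [0.4611, 0.0436, 0.2222]
tool_rot: [[-1.0, 0.0, -0.001], [0.0, 1.0, 0.0], [0.001, 0.0, -1.0]]
ft_force: [-0.1, -0.2, -0.2]
grip_width: 0.0258
```

View pics/w14.png

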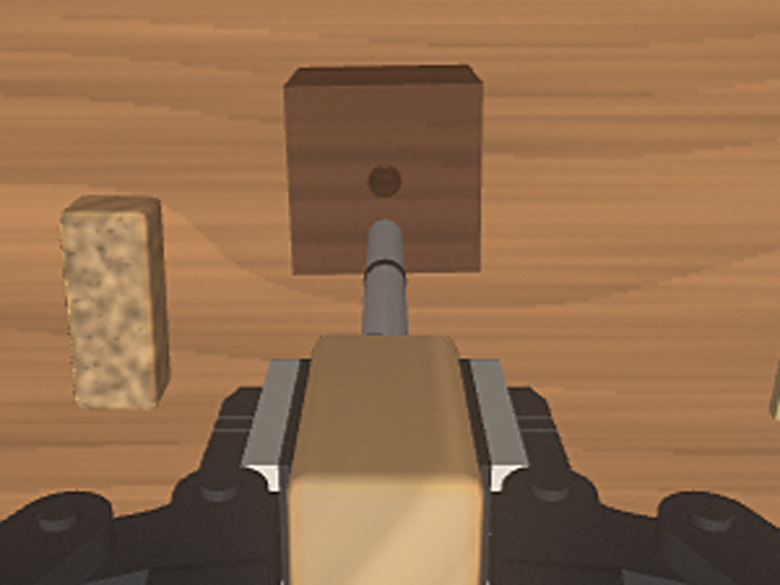

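View pics/s14.png

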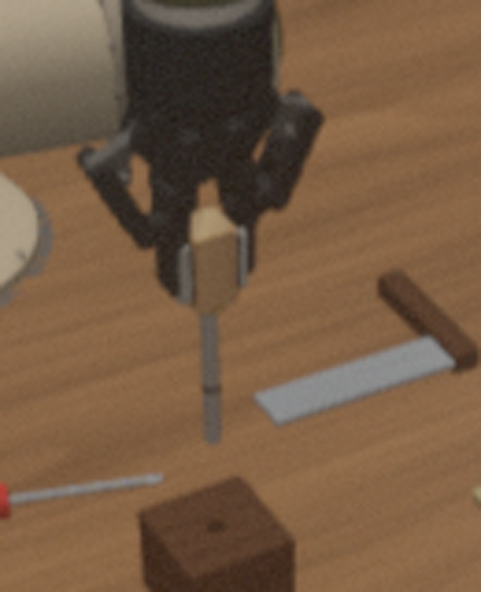

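The probe is out and upright, with the ring visible. The stand hole appears at (317.7,219.6). If I keep the same height above the jig plate, the jig hole should show at that same pixel once aligned.

```bash
python3 -m pendant '[[[-0.02,0.065,-0.1],[0,0,0]],[[-0.04,0.15,-0.1],[0,0,0]],[[-0.06,0.25,0],[0,0,0]],[[-0.08,0.3,0],[0,0,0]],[[-0.08,0.3,0],[0,0,0]],[[-0.08,0.3,0],[0,0,0]],[[-0.08,0.3,0],[0,0,0]],[[-0.08,0.3,0],[0,0,0]],[[-0.06,0.25,0],[0,0,0]],[[-0.04,0.15,0],[0,0,0]],[[-0.02,0.07,0],[0,0,0]],[[-0.01,0.03,0],[0,0,0]],[[0,0,0],[0,0,0]],[[0,0,0],[0,0,0]],[[0,0,0],[0,0,0]],[[0,0,0],[0,0,0]]]'
python3 - <<'E'
from rig import env
from h import *
w=env.get_image("wrist"); print(env.observe()["position"])
crop(w,170,150,300,225,2.6,"pics/w15.png")
crop(w,280,190,80,60,10,"pics/w15z.png")
E
```

```text
time_s: 21.08
position: [0.5264, 0.2899, 0.2429]
tool_rot: [[-1.0, 0.0, 0.0], [0.0, 1.0, -0.0], [-0.0, -0.0, -1.0]]
ft_force: [0.1, -0.5, -0.3]
grip_width: 0.0254
[0.52642163 0.28991937 0.24285434]
```

View pics/w15.png

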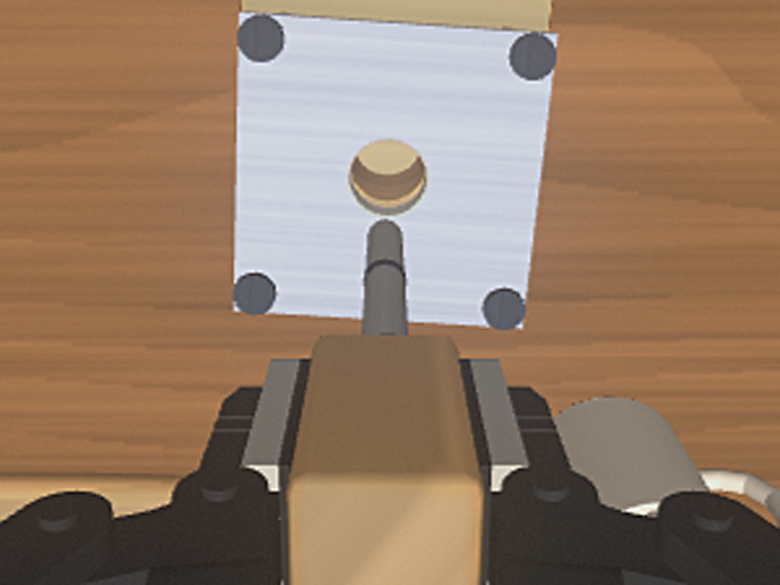

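View pics/w15z.png

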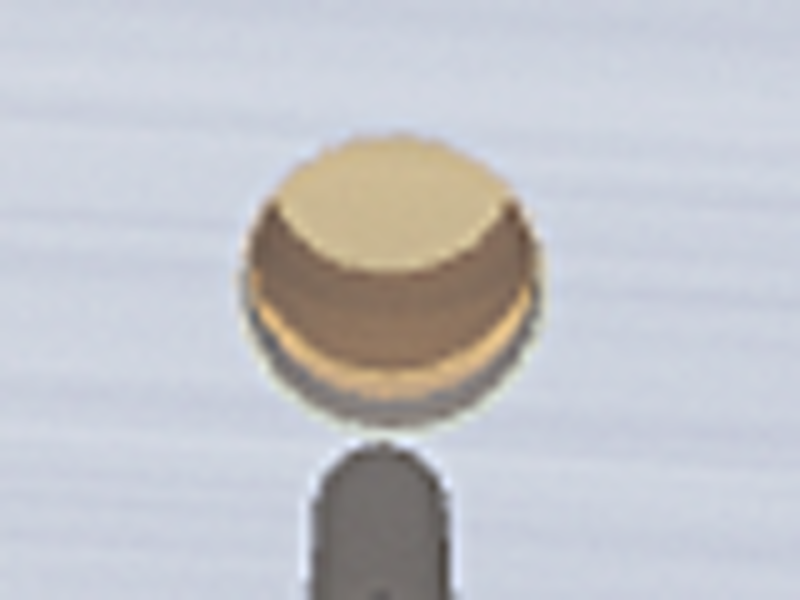

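The jig hole is at (319.3,218.1), so it needs about +1.2 mm in y and −1.2 mm in x. Correcting and going partway down.

```bash
python3 -m pendant '[[[0.012,0.012,0.05],[0,0,0]],[[0,0,0.1],[0,0,0]],[[0,0,0.1],[0,0,0]],[[0,0,0.1],[0,0,0]],[[0,0,0.1],[0,0,0]],[[0,0,0.04],[0,0,0]],[[0,0,0],[0,0,0]],[[0,0,0],[0,0,0]],[[0,0,0],[0,0,0]]]'
python3 - <<'E'
from rig import env
from h import *
w=env.get_image("wrist"); print(env.observe()["position"])
crop(w,260,190,120,90,6.6,"pics/w16.png")
d=env.get_image("scene"); crop(d,340,100,130,150,4,"pics/s16.png")
t=env.get_image("top"); crop(t,180,200,110,120,5,"pics/t16.png")
E
```

```text
time_s: 22.25
position: [0.5253, 0.2913, 0.1942]
tool_rot: [[-1.0, 0.0, 0.001], [0.0, 1.0, 0.0], [-0.001, 0.0, -1.0]]
ft_force: [-0.3, -0.6, -1.3]
grip_width: 0.0258
[0.52531713 0.2912745  0.19408473]
```

View pics/w16.png

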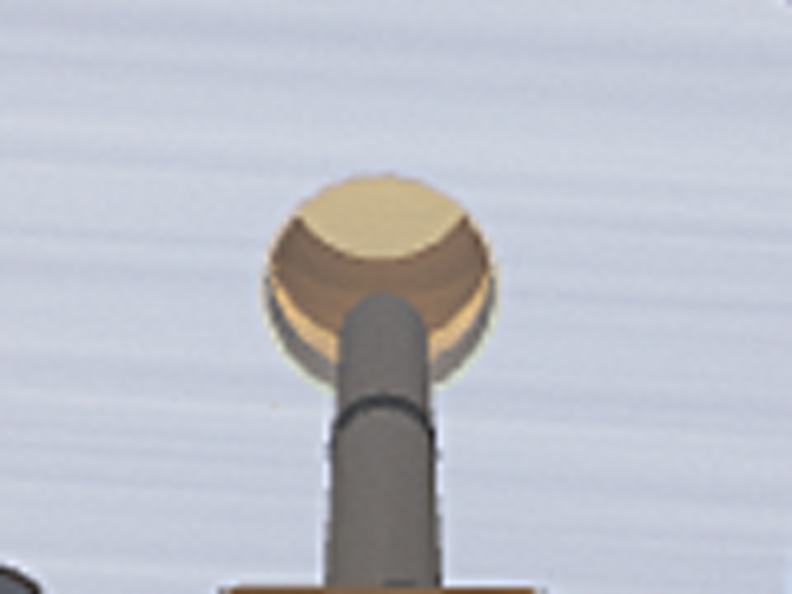

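View pics/s16.png

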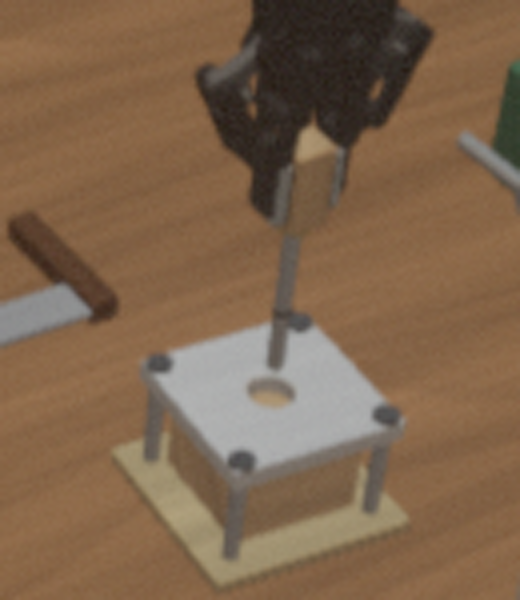

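The stem tip (crop x 382) lines up with the hole (381). Continuing down to tip ≈ 55 mm.

```bash
python3 -m pendant '[[[0,0,0.04],[0,0,0]],[[0,0,0.08],[0,0,0]],[[0,0,0.08],[0,0,0]],[[0,0,0.08],[0,0,0]],[[0,0,0.08],[0,0,0]],[[0,0,0.04],[0,0,0]],[[0,0,0],[0,0,0]],[[0,0,0],[0,0,0]],[[0,0,0],[0,0,0]]]'
python3 - <<'E'
from rig import env
from h import *
w=env.get_image("wrist"); print(env.observe()["position"])
crop(w,260,190,120,90,6.6,"pics/w17.png")
d=env.get_image("scene"); crop(d,360,160,90,80,8,"pics/s17.png")
E
```

```text
time_s: 23.52
position: [0.5254, 0.2913, 0.1541]
tool_rot: [[-1.0, 0.0, 0.001], [0.0, 1.0, 0.0], [-0.001, 0.0, -1.0]]
ft_force: [0.0, 0.3, -2.0]
grip_width: 0.0256
[0.52530783 0.29128546 0.15406614]
```

View pics/w17.png

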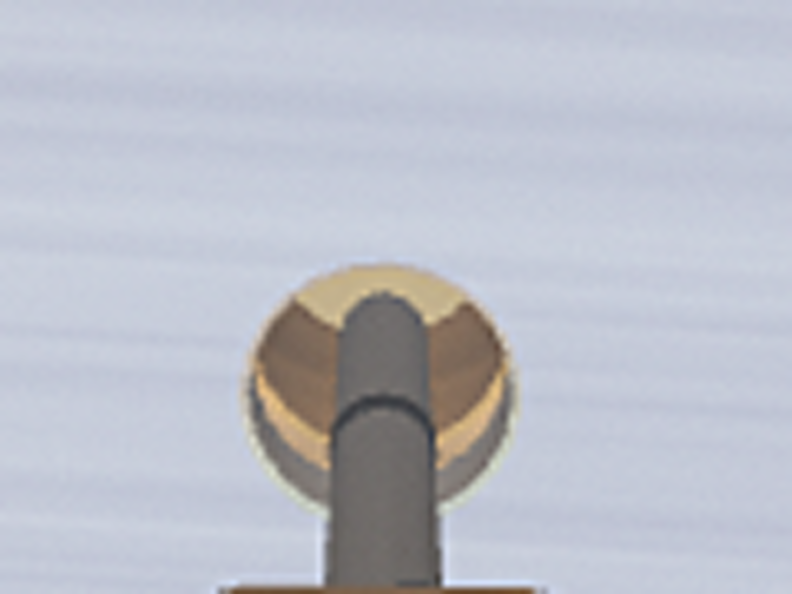

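View pics/s17.png

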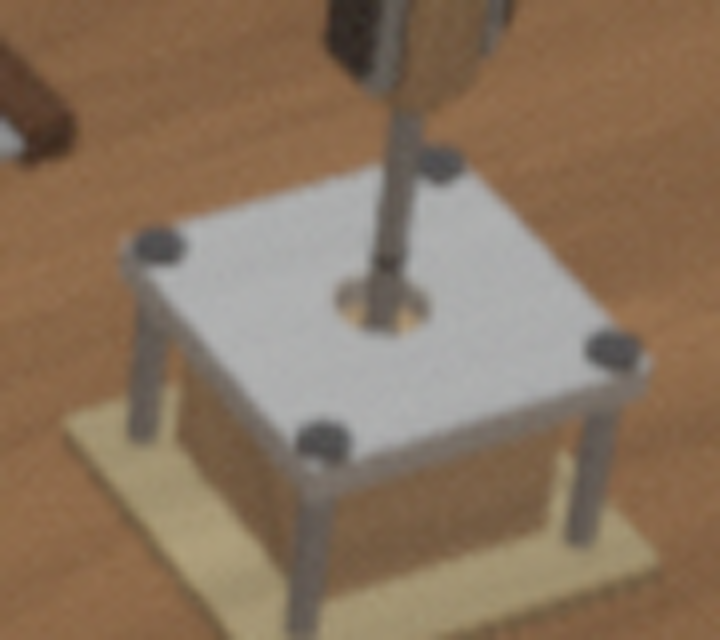

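The stem is inside the hole with clear margins all round. Final descent, stopping slightly short.

```bash
python3 -m pendant '[[[0,0,0.03],[0,0,0]],[[0,0,0.05],[0,0,0]],[[0,0,0.05],[0,0,0]],[[0,0,0.02],[0,0,0]],[[0,0,0],[0,0,0]],[[0,0,0],[0,0,0]],[[0,0,0],[0,0,0]]]'
python3 - <<'E'
from rig import env
from h import *
w=env.get_image("wrist"); print(env.observe()["position"])
crop(w,285,205,70,55,11,"pics/w18.png")
d=env.get_image("scene"); crop(d,380,175,60,50,12,"pics/s18.png")
E
```

```text
time_s: 24.5
position: [0.5253, 0.2913, 0.139]
tool_rot: [[-1.0, 0.0, 0.0], [0.0, 1.0, 0.0], [-0.0, 0.0, -1.0]]
ft_force: [-0.0, -0.5, -1.0]
grip_width: 0.0255
[0.52527402 0.29127291 0.13894798]
```

View pics/w18.png

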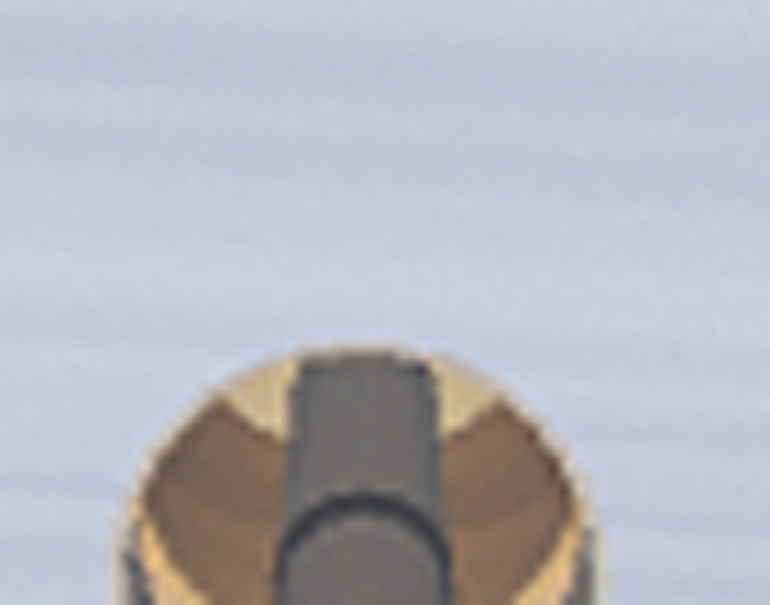

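View pics/s18.png

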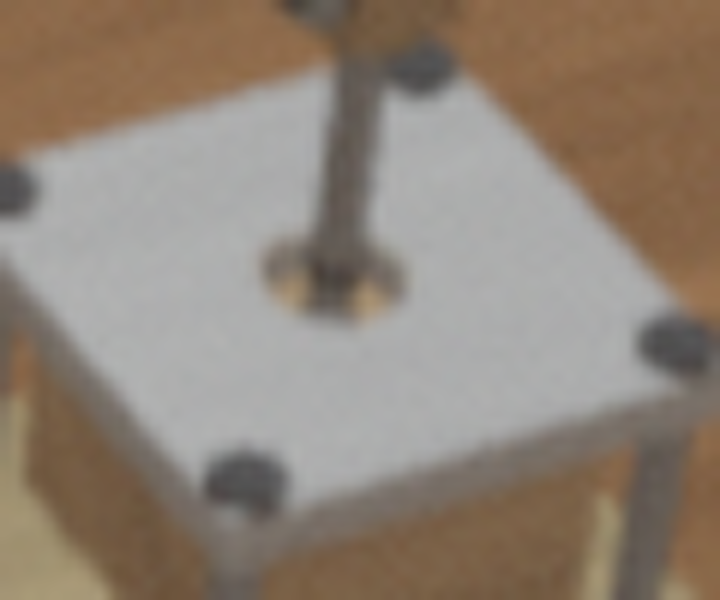

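```bash
python3 - <<'E'
from rig import env
from h import *
import pickle
w=env.get_image("wrist"); pickle.dump(w,open("w19.pkl","wb"))
crop(w,280,225,80,60,10,"pics/w19.png")
def fitc(cx,cy,z,r,label):
    a=np.linspace(0,2*np.pi,9)[:-1]
    P=np.array([proj(w,[cx+r*np.cos(t),cy+r*np.sin(t),z]) for t in a])
    print(label,((P-[280,225])*10).round().tolist())
fitc(.5253,.2913,.08,.014,"hole")
fitc(.5253,.2913,.08,.005,"ring")
E
```

```text
hole [[360.0, 523.0], [510.0, 465.0], [575.0, 324.0], [513.0, 179.0], [359.0, 118.0], [205.0, 180.0], [144.0, 325.0], [210.0, 466.0]]
ring [[360.0, 396.0], [414.0, 375.0], [436.0, 324.0], [414.0, 273.0], [359.0, 252.0], [305.0, 273.0], [283.0, 325.0], [305.0, 376.0]]
```

View pics/w19.png

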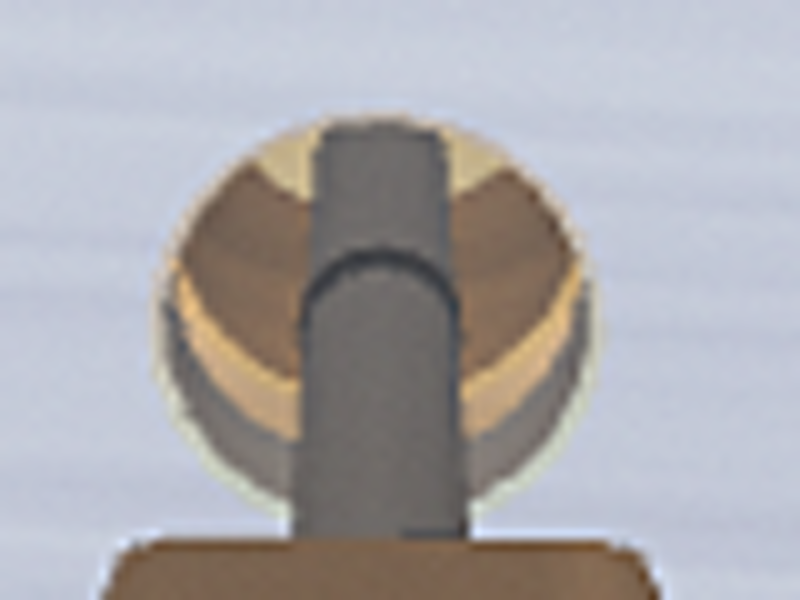

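The ring circle is centred at x≈381 and the hole at 379, so within 0.3 mm in both directions. The ring is still about 2 mm above the plate by dead reckoning, so I'll lower 2 mm.

```bash
python3 -m pendant '[[[0,0,0.01],[0,0,0]],[[0,0,0.01],[0,0,0]],[[0,0,0],[0,0,0]],[[0,0,0],[0,0,0]],[[0,0,0],[0,0,0]],[[0,0,0],[0,0,0]]]'
python3 - <<'E'
from rig import env
from h import *
import numpy as np
n=12
ims=[env.get_image("scene") for _ in range(n)]
d=dict(ims[0]); d["image"]=np.mean([i["image"] for i in ims],0).astype(np.uint8)
crop(d,387,185,42,30,18,"pics/s20.png")
w=env.get_image("wrist"); crop(w,280,225,80,60,10,"pics/w20.png")
o=env.observe(); print(o["time_s"],o["position"],o["ft_force"],o["qvel"])
E
```

```text
time_s: 25.4
position: [0.5252, 0.2912, 0.1368]
tool_rot: [[-1.0, 0.0, 0.0], [0.0, 1.0, -0.0], [-0.0, -0.0, -1.0]]
ft_force: [-0.0, -0.6, -0.5]
grip_width: 0.0252
26.05 [0.52521292 0.29126014 0.13684086] [-0.98600557 -0.2335339  -1.38609399] [ 0.0849756  -0.05227259 -0.01057639 -0.00327537  0.09215068  0.06545907]
```

View pics/s20.png

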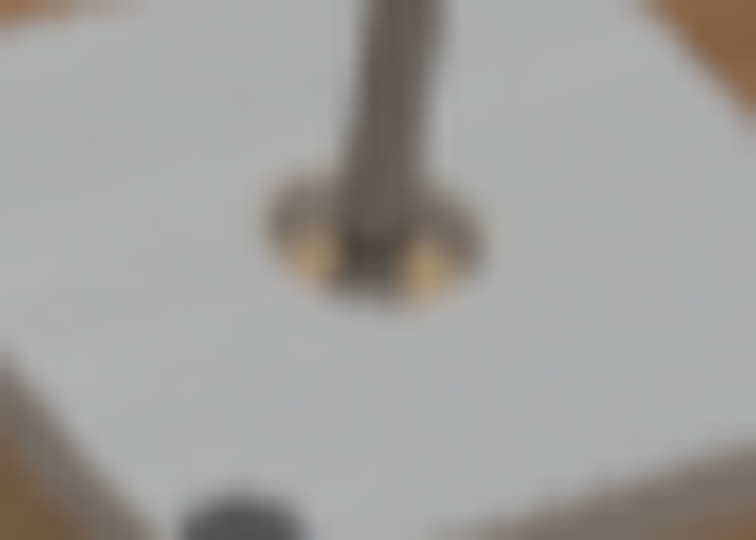

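View pics/w20.png

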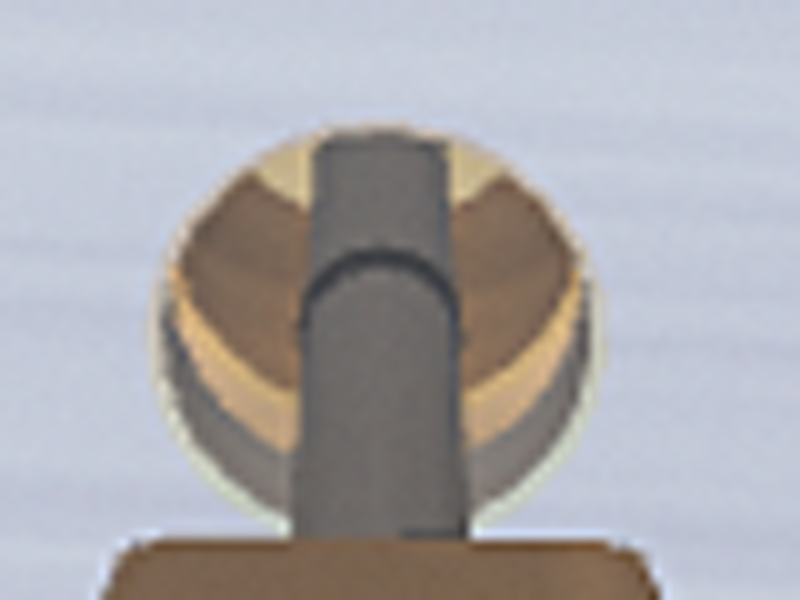

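Ring centre and hole centre now coincide in both views: scene crop (372,243) against (375,238), and wrist within 0.3 mm. One look at the whole bench before handing in.

```bash
python3 - <<'E'
from rig import env
from h import *
d=env.get_image("scene"); crop(d,0,0,640,480,1,"pics/s21.png")
E
```

```text
(no output)
```

View pics/s21.png

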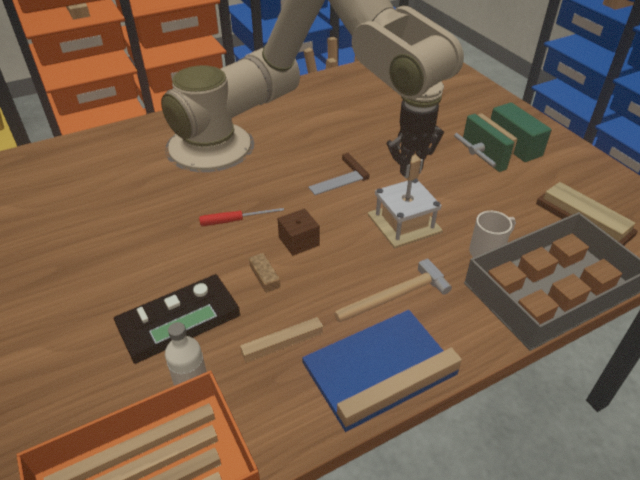

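The bench is unchanged and all three keys are up. Handing in.

```bash
python3 -c "
from rig import env
print(env.close_job(), env.observe()['time_s'])"
```

```text
the job is handed in; nothing more can be done
the job is handed in; nothing more can be done
```

I pressed the round key and then the square key, and let each back up. I then lifted the probe from its stand and lowered it into the guide hole. It was handed in at about 26 s with the probe still gripped there.

- **Keys:** each key reached its stop. The force was rising about 0.6 N per mm, then jumped to 21.6 N on the round key and 12.5 N on the square. I left the bar key alone, and all three were up in the last picture.
- **Probe:** the stem is about 0.3 mm off the hole's centre in the wrist view. The ring is level with the plate top in both the wrist and scene views, to about 1–2 mm. There was no sign of the stem touching the jig, as side forces stayed at sensor noise. The arm was still, and nothing else on the bench looks moved.
- **Disagreements:**
  - The shut fingertips turned out about 9 mm behind the reported TCP, not 19 mm ahead as stated. I set key contact by force and grasp height from the pictures.
  - The top and wrist cameras differed by about 2.5 mm in y. I aligned on the finger midline and the stand hole instead.

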